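# Change over the slide-drying trays

### The arm

A 7-joint arm with a two-finger parallel gripper is mounted at the origin on a cart in front of the work surface, level with it; the furniture and walls round the work are solid. World frame = base frame: x ahead of the robot, y to its left, z up, the work surface at z = 0. Lengths are in mm, angles in rad, forces in N, time in s.
With the tool pointing down it reaches from about 400 to 850 mm from the base axis. Payload 4.5 kg.
Tool frame: the origin (TCP) lies at the very end of the fingers, on their centre line; the grasp point (between the pads) lies 19 mm behind it; z points along the fingers, y is the direction in which the jaws open and shut (so a half turn about z gives the same grasp; the last joint's range is limited). The gripper opens to 85 mm and grips with 20 to 120 N. Pads are 22 mm wide; open, the fingers measure 114 mm over their backs; the gripper's body (76 mm by 85 mm) begins 54 mm behind the grasp point. The pads swing forward as they close: fully open they stand 13 mm farther back than shut.
Start: joints at [1.225, 0.689, -0.195, 1.565, 0.157, 0.902, -0.215], TCP at [231.74, -580.475, 231.317] pointing down, gripper open.
Joint ranges: [-3.01, 3.01], [-0.46, 2.08], [-1.47, 1.51], [0.13, 2.56], [-1, 4.14], [0.04, 2.09], [-2.66, 2.66]. Speed limits (rad/s): [2.57, 2.57, 3.14, 3.14, 3.14, 3.14, 3.14].

### API

Orientations are given as a unit quaternion [w, x, y, z].
In Python, from station import manip, eyes, order gives the robot as it stands.
- The arm moves only by the tool servo_tool, never from a script. Its argument "deltas" is a list of rows, each an object of numbers: "x", "y", "z": the shift along the tool's x, y, z in cm; "ax", "ay", "az": the turn, a rotation vector about the tool's x, y, z in degrees. In form: [{"x": .., "y": .., "z": .., "ax": .., "ay": .., "az": ..}, ...]. A call has 1 to 8 rows; each row shifts and turns the commanded pose from where the row before left it, along the tool's axes as they then stand; what a row does not reach is not made up. A row lasts 1/12 s, in which the tool goes at most 41.7 mm and 7.16 degrees, less where a joint would pass 70% of its speed; a pose out of reach is approached as far as the arm can. A call with a gripper value outside its range is refused whole. "jaw" is the opening, from 0 (shut) to 1 (fully open), set as the call begins (left out, the last holds). The fingers move at their own pace and stop on an object; "grip_force" is the grip in N (left out, the last holds). Time passes only in rows, so rows that do not move let the fingers close. It gives the time, the measured TCP pose, the force and the opening at its end, in the units of the state.
- manip.state(): the state, without advancing time (a new reading comes with each control period).
- eyes.grab_frame(name): name is "scene" or "top" or "wrist"; returns a dict with "color" (400x640x3 uint8, red, green, blue), "camera_matrix" (3x3 intrinsics, pixels), "view" (4x4, takes a point from world to camera coordinates). Camera axes: x right, y up, looking along -z (the intrinsics and any distortion apply to the point x, -y, -z); pixel columns grow to the right and rows downward; lengths in mm; the calibration is good to about 2 mm. The wrist camera is an equidistant fisheye: a pixel r from the principal point sees the ray r / f radians off the axis. A picture is of the moment at which its call begins. There is no depth.
- order.hand_in(): hands the job in, once; it reports no verdict.
The state is a dict: "time": time; "q": joint angles; "dq": joint speeds; "effort": joint torques, N m; "tool_pos": TCP position; "tcp_rot": TCP orientation; "force": force on the tool from outside, world axes, zero at the start; "torque": the same for the moment, N m; "finger_gap": finger opening in mm.
Only numpy, scipy, OpenCV 4.12 (cv2) and the standard library are available. Lean on these libraries where they do the work, as an engineer would, in place of code of your own. Each camera call takes 0.05 s, during which the arm holds its last target. There are 200 camera calls.

### The job

Two slide-drying boxes stand on the bench; one has its tray left part-way out (a tray that is home still shows its front 6 cm). First push that tray fully home, then hook a fingertip behind the upright lip of the other tray and draw it all the way out to its stop; the two must never be open together. Use the fingers only to push and hook, without gripping a lip, and leave the things round about where they are.

Things in the scene. Friction and masses are not known exactly. Their poses are not given: they have to be found in the camera images.
- push_unit: low grey box, 80 mm deep (its x) by 116 wide (its y) by 50 high, fixed, front open. Origin: on the bench (z=0), mid-width, 50 mm behind the front edge; +x points to its closed back, so its tray comes out along its own -x. Behind the tray lip the flat tray floor is free up to the front of the box: 50 mm along x with the tray home (its front then still shows 60 mm); side rims 6 mm high, 93 mm apart. Its tray is left part-way out at the start.
- draw_unit: low grey box, 80 mm deep (its x) by 116 wide (its y) by 50 high, fixed, front open. Origin: on the bench (z=0), mid-width, 50 mm behind the front edge; +x points to its closed back, so its tray comes out along its own -x. Behind the tray lip the flat tray floor is free up to the front of the box: 50 mm along x with the tray home (its front then still shows 60 mm); side rims 6 mm high, 93 mm apart. Its tray is home at the start; it may stand left or right.
- push_lip (a point): middle of the top edge of that tray's upright lip, moving with the tray; axes as its box's (-x outward). In the box frame: x = -0.105 - joint value, y 0, z 0.044. The lip is a plate 10 mm thick (faces 5 mm to either side of this point along x; topmost 3 mm only 5 mm thick), 100 mm wide along y, standing 28 mm above the tray floor, whose top is at z 0.016
- draw_lip (a point): middle of the top edge of that tray's upright lip, moving with the tray; axes as its box's (-x outward). In the box frame: x = -0.105 - joint value, y 0, z 0.044. The lip is a plate 10 mm thick (faces 5 mm to either side of this point along x; topmost 3 mm only 5 mm thick), 100 mm wide along y, standing 28 mm above the tray floor, whose top is at z 0.016
- push_tray (a joint): how far the left-open tray is out of its box, m: 0 fully home (end stop), 0.070 fully out (end stop). Slides on rails along the box's x, stays where left, needs about 2 N. Starts at 0.025 to 0.042
- draw_tray (a joint): how far the closed tray is out of its box, m: 0 fully home (end stop), 0.070 fully out (end stop). Slides on rails along the box's x, stays where left, needs about 2 N. Starts at 0 to 0.004
- dropper_bottle: small brown glass dropper bottle with black cap, 33 mm across, 79 mm tall, standing; bystander. Origin: centre of its underside
- petri_dish: open glass dish, 78 mm across, 15 mm tall; bystander. Origin: centre of its underside
- red_pencil: pencil, 142 mm long along its y axis, 7 mm thick, lying in front of the trays; bystander. Origin: centre of its underside

How it is judged:
By the outcome, as a careful person would: the job done as asked, in the order asked, and still so for the second after the job is handed in, with the robot touching nothing.
It also fails if it takes over 40 s, if anything falls off the work surface, if the arm or the gripper's body presses on something with over 40 N, if the wrist force passes 120 N, or if a joint passes its speed limit or range.

## Working session

There is one attempt and no reset: what is moved stays moved. The work goes in short steps, Python scripts to look and compute and a tool call to move; the robot and the scene stay as the last step left them, time stands still between calls to the robot, and variables do not carry over. Pictures are saved under pics/ and viewed, about 8 in all and at most 12, crops included, and the job is handed in when it is done.

Besides the shell and the picture viewer there is one more tool, called after "Request:" by a JSON object that holds its "fn" and its "kwargs". servo_tool: Moves the arm, as the interface text tells. Its arguments: {"type":"object","properties":{"deltas":{"type":"array"},"jaw":{"type":"number"},"grip_force":{"type":"number"}},"required":["deltas"]}

```bash
mkdir -p pics; python3 - <<'E'
from station import manip, eyes
import cv2, numpy as np
np.set_printoptions(suppress=True,precision=3)
for n in ("top","scene"):
    f=eyes.grab_frame(n); cv2.imwrite(f"pics/{n}0.png",f["color"][:,:,::-1]); np.savez(f"{n}0.npz",**f)
    print(n,f["camera_matrix"],f["view"],[k for k in f])
s=manip.state(); print(s["time"],s["tool_pos"],s["tcp_rot"],s["force"],s["finger_gap"])
E
```

```text
top [[455.564   0.    321.768]
 [  0.    455.564 206.224]
 [  0.      0.      1.   ]] [[   -0.015    -1.       -0.006  -290.063]
 [    0.989    -0.016     0.149  -519.536]
 [   -0.149    -0.004     0.989 -1008.862]
 [    0.        0.        0.        1.   ]] ['color', 'camera_matrix', 'view']
scene [[395.552   0.    328.065]
 [  0.    395.552 194.295]
 [  0.      0.      1.   ]] [[   0.798   -0.603    0.001 -564.046]
 [   0.235    0.312    0.921 -105.715]
 [  -0.555   -0.734    0.39  -920.523]
 [   0.       0.       0.       1.   ]] ['color', 'camera_matrix', 'view']
0.1 [ 231.434 -579.948  230.554] [-0.001  0.982  0.189 -0.   ] [-0.552 -0.071 -0.221] 85.47023366999686
```

View pics/top0.png

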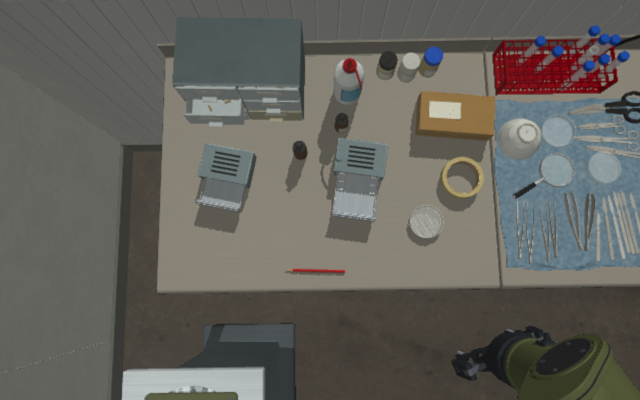

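View pics/scene0.png

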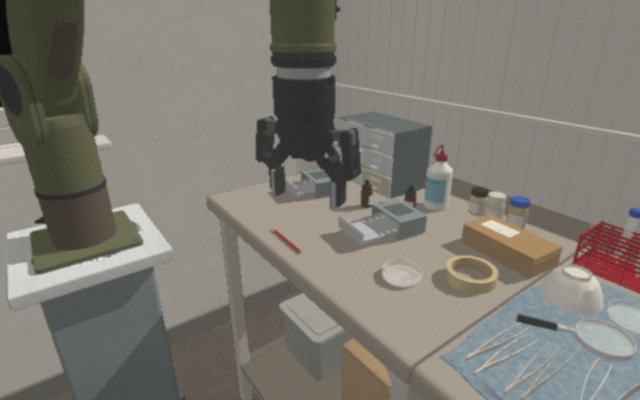

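The top view shows the closed (draw) unit with its box at about (227,165) and lip at (220,207). The part-open (push) unit has its box at (361,158) and lip at (354,217). The pencil is at (318,271), the dish at (425,222), and the bottles at (300,150) and (342,122). Next I'll crop and segment both units.

```bash
cat > h.py <<'E'
import cv2, numpy as np
np.set_printoptions(suppress=True,precision=2)
def ray(f,u,v,z):
    K=f["camera_matrix"];V=f["view"];R=V[:3,:3];C=-R.T@V[:3,3]
    d=R.T@np.array([(u-K[0,2])/K[0,0],-(v-K[1,2])/K[1,1],-1.])
    return C+d*(z-C[2])/d[2]
def proj(f,p):
    K=f["camera_matrix"];V=f["view"];c=V[:3,:3]@np.array(p,float)+V[:3,3]
    return np.array([K[0,2]+K[0,0]*c[0]/-c[2],K[1,2]-K[1,1]*c[1]/-c[2]])
E
python3 - <<'E'
from h import *
f=np.load("top0.npz"); im=f["color"][:,:,::-1]
a=cv2.resize(im[135:225,190:270],None,fx=5,fy=5,interpolation=cv2.INTER_CUBIC)
b=cv2.resize(im[135:225,320:400],None,fx=5,fy=5,interpolation=cv2.INTER_CUBIC)
cv2.imwrite("pics/crop.png",np.hstack([a,b]))
hsv=cv2.cvtColor(im,cv2.COLOR_BGR2HSV)
for u,v in [(227,150),(245,170),(220,190),(350,145),(375,165),(355,190)]: print(u,v,hsv[v,u])
m=cv2.inRange(hsv,(80,20,80),(115,90,200)); 
n,l,st,c=cv2.connectedComponentsWithStats(m[130:230,190:400])
for i in range(1,n):
    if st[i,4]>300:
        r=cv2.minAreaRect(np.argwhere(l==i)[:,::-1].astype(np.float32)); p=cv2.boxPoints(r)+[190,130]
        print(st[i,4],p.tolist(),[ray(f,*q,50)[:2].round(1).tolist() for q in p])
E
```

```text
227 150 [ 90  29 122]
245 170 [ 86  29 123]
220 190 [100  14 106]
350 145 [90 24 95]
375 165 [ 92  29 125]
355 190 [ 95  14 109]
1427 [[333.4104919433594, 172.92139434814453], [338.117919921875, 137.61572170257568], [387.4410705566406, 144.192138671875], [382.733642578125, 179.49781036376953]] [[590.1, -325.9], [673.9, -338.4], [656.2, -452.4], [572.9, -438.6]]
1438 [[197.6936550140381, 175.60831451416016], [203.99562644958496, 142.52297592163086], [253.5776824951172, 151.96717834472656], [247.2757110595703, 185.05251693725586]] [[588.9, -13.9], [667.3, -26.5], [642.8, -142.1], [565.0, -128.2]]
```

View pics/crop.png

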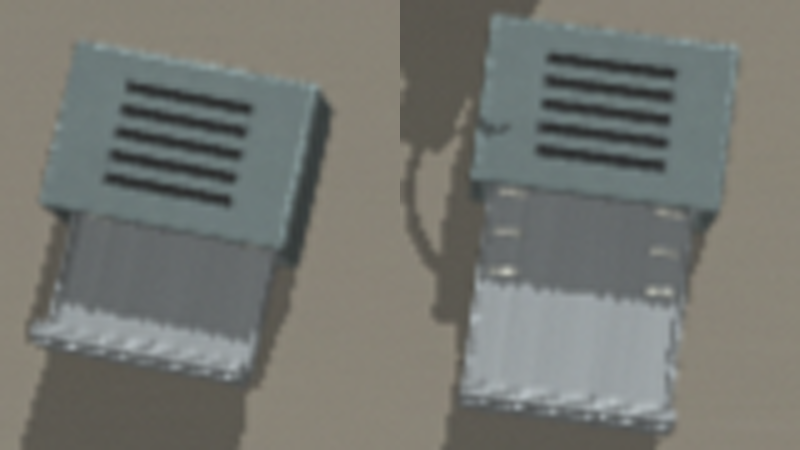

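The crops show clean box tops and lip edges, with the left lip top near crop (35,325)-(250,370) and the right lip near (462,400)-(675,425). I'll compute the poses from the corners I picked.

```bash
cat >> h.py <<'E'
def fit(P):  # corners BL,BR,FR,FL of box top (world mm) -> origin, yaw
    M=np.array([[30,58],[30,-58],[-50,-58],[-50,58]],float); P=np.array(P)[:,:2]
    A,_=cv2.estimateAffinePartial2D(M,P,ransacReprojThreshold=8)
    c=P.mean(0); Q=P-c; m=M-M.mean(0)
    th=np.arctan2((m[:,0]*Q[:,1]-m[:,1]*Q[:,0]).sum(),(m*Q).sum())
    R=np.array([[np.cos(th),-np.sin(th)],[np.sin(th),np.cos(th)]])
    o=c-R@M.mean(0); return o,th,R,(Q-(R@m.T).T)
E
python3 - <<'E'
from h import *
f=np.load("top0.npz")
W={'draw':([(75,42),(325,86),(283,250),(42,206)],190,[(35,325),(250,368),(33,342),(245,380)]),
'push':([(92,15),(338,48),(322,212),(72,182)],320,[(62,393),(275,420),(60,403),(273,432)])}
for k,(c,x0,lip) in W.items():
    P=[ray(f,u/5+x0,v/5+135,50) for u,v in c]
    o,th,R,res=fit(P); print(k,o,np.degrees(th),res.tolist())
    for u,v in lip:
        for z in (44,41): print('  ',z,(R.T@(ray(f,u/5+x0,v/5+135,z)[:2]-o)))
for n,u,v in (('pencilL',287,271),('pencilR',344,272),('dish',425,222)): print(n,ray(f,u,v,5))
for u,v in ((300,157),(342,130)): print('bottle',ray(f,u,v,0))
E
```

```text
Traceback (most recent call last):
  File "h.py", line 12, in fit
    A,_=cv2.estimateAffinePartial2D(M,P,ransacReprojThreshold=8)
        ~~~~~~~~~~~~~~~~~~~~~~~~~~~^^^^^^^^^^^^^^^^^^^^^^^^^^^^^
cv2.error: OpenCV(4.12.0) /io/opencv/modules/calib3d/src/ptsetreg.cpp:1108: error: (-215:Assertion failed) count >= 0 && to.checkVector(2) == count in function 'estimateAffinePartial2D'
```

```bash
sed -i '/estimateAffine/d' h.py
python3 - <<'E'
from h import *
f=np.load("top0.npz")
W={'draw':([(75,42),(325,86),(283,250),(42,206)],190,[(35,325),(250,368),(33,342),(245,380)]),
'push':([(92,15),(338,48),(322,212),(72,182)],320,[(62,393),(275,420),(60,403),(273,432)])}
for k,(c,x0,lip) in W.items():
    P=[ray(f,u/5+x0,v/5+135,50) for u,v in c]
    o,th,R,res=fit(P); print(k,o,np.degrees(th),res.tolist())
    for u,v in lip:
        print('  ',(R.T@(ray(f,u/5+x0,v/5+135,44)[:2]-o)))
    for x in (-105,-105-35,-175): print('  world lip',x,o+R@[x,0])
for n,u,v in (('pencilL',287,271),('pencilR',344,272),('dish',425,222)): print(n,ray(f,u,v,5))
for u,v in ((300,157),(342,130)): print('bottle',ray(f,u,v,0))
E
```

```text
draw [624.79 -81.09] -11.420323837896877 [[-0.5119670525475613, 1.2737952567565074], [-0.5441607116779856, -1.4710569469833814], [0.8125699798121104, 1.3979590670456545], [0.2435577844129817, -1.2006973768187805]]
   [-103.54   49.5 ]
   [-105.02  -51.78]
   [-111.41   48.63]
   [-110.85  -50.69]
  world lip -105 [521.86 -60.3 ]
  world lip -140 [487.56 -53.37]
  world lip -175 [453.25 -46.44]
push [ 634.78 -392.07] -8.152450338029043 [[0.22107681098249543, -0.16638320863883393], [-1.0689815786835482, 1.034185799523378], [0.6797485835614765, -0.15825662995068512], [0.16815618413946254, -0.709545960933859]]
   [-146.58   49.79]
   [-146.65  -47.81]
   [-151.25   50.12]
   [-152.22  -47.52]
  world lip -105 [ 530.84 -377.18]
  world lip -140 [ 496.2  -372.22]
  world lip -175 [ 461.55 -367.26]
pencilL [ 369.15 -214.85    5.  ]
pencilR [ 364.88 -347.15    5.  ]
dish [ 478.59 -540.47    5.  ]
bottle [ 642.23 -246.9     0.  ]
bottle [ 708.37 -350.08    0.  ]
```

Both poses fit to about 1.5 mm. The push tray is about 41 mm out, yaw -8.2°; the draw unit's yaw is -11.4°. I'll move to above a point in front of the push lip with the jaws shut.

Request:
{"fn": "servo_tool", "kwargs": {"deltas": [{"x":3.47,"y":-1.5},{"x":3.47,"y":-1.5},{"x":3.47,"y":-1.5},{"x":3.47,"y":-1.5},{"x":3.47,"y":-1.5},{"x":3.47,"y":-1.5},{"x":3.47,"y":-1.5},{"x":3.47,"y":-1.5}], "jaw": 0, "grip_force": 20}}

```text
invalid input at $.deltas[0]: expected keys x, y, z, ax, ay, az
```

Request:
{"fn": "servo_tool", "kwargs": {"deltas": [{"az":6},{"az":6},{"az":6},{"az":6},{"az":6},{}]}}

```text
invalid input at $.deltas[0]: expected keys x, y, z, ax, ay, az
```

All keys are needed.

Request:
{"fn": "servo_tool", "kwargs": {"deltas": [{"x":3.47,"y":-1.5,"z":0,"ax":0,"ay":0,"az":0},{"x":3.47,"y":-1.5,"z":0,"ax":0,"ay":0,"az":0},{"x":3.47,"y":-1.5,"z":0,"ax":0,"ay":0,"az":0},{"x":3.47,"y":-1.5,"z":0,"ax":0,"ay":0,"az":0},{"x":3.47,"y":-1.5,"z":0,"ax":0,"ay":0,"az":0},{"x":3.47,"y":-1.5,"z":0,"ax":0,"ay":0,"az":0},{"x":3.47,"y":-1.5,"z":0,"ax":0,"ay":0,"az":0},{"x":3.47,"y":-1.5,"z":0,"ax":0,"ay":0,"az":0}], "jaw": 0, "grip_force": 20}}

```text
time: 0.77
tool_pos: [445.8, -364.5, 231.0]
tcp_rot: [-0.0, 0.982, 0.189, -0.0]
force: [-0.2, 0.1, 1.0]
finger_gap: 0.1
```

Request:
{"fn": "servo_tool", "kwargs": {"deltas": [{"x":0,"y":0,"z":0,"ax":0,"ay":0,"az":6},{"x":0,"y":0,"z":0,"ax":0,"ay":0,"az":6},{"x":0,"y":0,"z":0,"ax":0,"ay":0,"az":6},{"x":0,"y":0,"z":0,"ax":0,"ay":0,"az":6},{"x":0,"y":0,"z":0,"ax":0,"ay":0,"az":6},{"x":0,"y":0,"z":0,"ax":0,"ay":0,"az":0}]}}

```text
time: 1.27
tool_pos: [444.9, -365.7, 230.9]
tcp_rot: [-0.0, 0.997, -0.073, -0.0]
force: [-0.1, -0.0, -0.4]
finger_gap: 0.4
```

Request:
{"fn": "servo_tool", "kwargs": {"deltas": [{"x":0,"y":0,"z":3.4,"ax":0,"ay":0,"az":0},{"x":0,"y":0,"z":3.4,"ax":0,"ay":0,"az":0},{"x":0,"y":0,"z":3.4,"ax":0,"ay":0,"az":0},{"x":0,"y":0,"z":3.4,"ax":0,"ay":0,"az":0},{"x":0,"y":0,"z":3.4,"ax":0,"ay":0,"az":0},{"x":0,"y":0,"z":2.5,"ax":0,"ay":0,"az":0},{"x":0,"y":0,"z":1.0,"ax":0,"ay":0,"az":0},{"x":0,"y":0,"z":0,"ax":0,"ay":0,"az":0}]}}

```text
time: 1.93
tool_pos: [443.7, -364.9, 23.9]
tcp_rot: [-0.001, 0.997, -0.071, -0.002]
force: [0.1, 0.3, 0.5]
finger_gap: -0.1
```

Request:
{"fn": "servo_tool", "kwargs": {"deltas": [{"x":1,"y":0,"z":0,"ax":0,"ay":0,"az":0},{"x":1,"y":0,"z":0,"ax":0,"ay":0,"az":0},{"x":1,"y":0,"z":0,"ax":0,"ay":0,"az":0},{"x":0.5,"y":0,"z":0,"ax":0,"ay":0,"az":0},{"x":0.5,"y":0,"z":0,"ax":0,"ay":0,"az":0},{"x":0.5,"y":0,"z":0,"ax":0,"ay":0,"az":0},{"x":0.5,"y":0,"z":0,"ax":0,"ay":0,"az":0},{"x":0,"y":0,"z":0,"ax":0,"ay":0,"az":0}]}}

```text
time: 2.6
tool_pos: [496.0, -373.6, 26.8]
tcp_rot: [0.0, 0.997, -0.072, 0.001]
force: [0.5, -0.0, -0.0]
finger_gap: 0.1
```

Request:
{"fn": "servo_tool", "kwargs": {"deltas": [{"x":0.4,"y":0,"z":0,"ax":0,"ay":0,"az":0},{"x":0.4,"y":0,"z":0,"ax":0,"ay":0,"az":0},{"x":0.4,"y":0,"z":0,"ax":0,"ay":0,"az":0},{"x":0.2,"y":0,"z":0,"ax":0,"ay":0,"az":0},{"x":0.1,"y":0,"z":0,"ax":0,"ay":0,"az":0}]}}

```text
time: 3.02
tool_pos: [509.9, -375.6, 26.3]
tcp_rot: [0.0, 0.997, -0.072, 0.0]
force: [-1.5, -0.3, 1.0]
finger_gap: 0.0
```

Request:
{"fn": "servo_tool", "kwargs": {"deltas": [{"x":0.15,"y":0,"z":0,"ax":0,"ay":0,"az":0},{"x":0.1,"y":0,"z":0,"ax":0,"ay":0,"az":0}]}}

```text
time: 3.18
tool_pos: [511.9, -375.9, 26.2]
tcp_rot: [0.0, 0.997, -0.072, -0.0]
force: [-1.7, -0.2, 0.4]
finger_gap: -0.1
```

Request:
{"fn": "servo_tool", "kwargs": {"deltas": [{"x":0.15,"y":0,"z":0,"ax":0,"ay":0,"az":0},{"x":0.1,"y":0,"z":0,"ax":0,"ay":0,"az":0},{"x":0.1,"y":0,"z":0,"ax":0,"ay":0,"az":0}]}}

```text
time: 3.43
tool_pos: [515.3, -376.4, 26.2]
tcp_rot: [0.0, 0.997, -0.072, -0.0]
force: [-1.7, -0.7, 0.4]
finger_gap: -0.3
```

```bash
python3 - <<'E'
from station import manip, eyes
from h import *
f=eyes.grab_frame("top"); im=f["color"][:,:,::-1]
cv2.imwrite("pics/push1.png",cv2.resize(im[130:240,190:410],None,fx=3.5,fy=3.5,interpolation=cv2.INTER_CUBIC))
s=manip.state();print(s["tool_pos"],s["force"])
E
```

```text
[ 515.37 -376.41   26.27] [-1.01  0.27 -0.05]
```

View pics/push1.png

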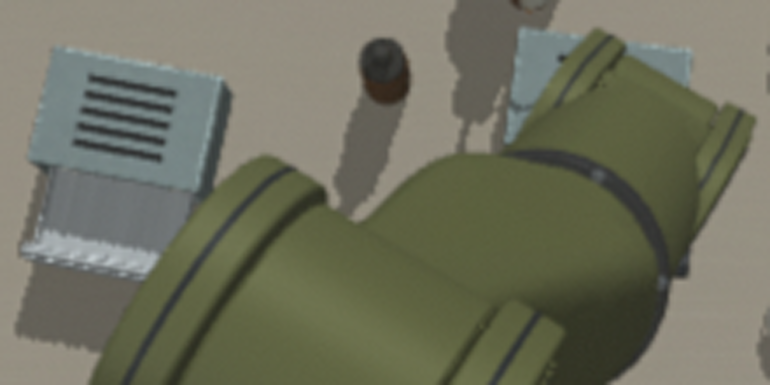

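The arm hides the push tray from above, so I'll use force. I keep pushing in small steps until it rises at the stop.

Request:
{"fn": "servo_tool", "kwargs": {"deltas": [{"x":0.1,"y":0,"z":0,"ax":0,"ay":0,"az":0},{"x":0.1,"y":0,"z":0,"ax":0,"ay":0,"az":0},{"x":0.1,"y":0,"z":0,"ax":0,"ay":0,"az":0}]}}

```text
time: 3.73
tool_pos: [515.4, -376.4, 26.2]
tcp_rot: [-0.001, 0.997, -0.072, -0.003]
force: [-8.6, 0.7, 8.0]
finger_gap: -0.1
```

Request:
{"fn": "servo_tool", "kwargs": {"deltas": [{"x":0.1,"y":0,"z":0,"ax":0,"ay":0,"az":0},{"x":0.1,"y":0,"z":0,"ax":0,"ay":0,"az":0}]}}

```text
time: 3.9
tool_pos: [515.4, -376.4, 26.1]
tcp_rot: [-0.001, 0.997, -0.072, -0.005]
force: [-10.6, 2.8, 9.0]
finger_gap: -0.1
```

Stop reached: 5 mm commanded gave no motion and 11 N. I back off and rise.

Request:
{"fn": "servo_tool", "kwargs": {"deltas": [{"x":-1,"y":0,"z":0,"ax":0,"ay":0,"az":0},{"x":-2,"y":0,"z":0,"ax":0,"ay":0,"az":0},{"x":-2,"y":0,"z":0,"ax":0,"ay":0,"az":0},{"x":0,"y":0,"z":-3,"ax":0,"ay":0,"az":0},{"x":0,"y":0,"z":-3.5,"ax":0,"ay":0,"az":0},{"x":0,"y":0,"z":-3.5,"ax":0,"ay":0,"az":0},{"x":0,"y":0,"z":-3,"ax":0,"ay":0,"az":0},{"x":0,"y":0,"z":0,"ax":0,"ay":0,"az":0}]}}

```text
time: 4.57
tool_pos: [475.6, -372.1, 162.8]
tcp_rot: [0.003, 0.997, -0.072, 0.006]
force: [0.1, -1.1, -0.1]
finger_gap: 0.3
```

```bash
python3 - <<'E'
from station import manip, eyes
from h import *
f=eyes.grab_frame("wrist"); cv2.imwrite("pics/w1.png",f["color"][:,:,::-1]); np.savez("w1.npz",**f)
s=manip.state();print(s["tool_pos"],s["tcp_rot"],s["force"])
E
```

```text
[ 474.21 -371.06  160.  ] [ 0.    1.   -0.07  0.  ] [ 0.18 -0.26 -0.46]
```

View pics/w1.png

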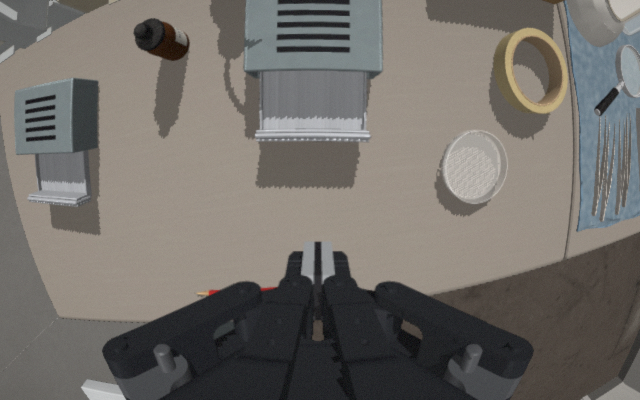

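The wrist view shows the pushed tray home with its lip at rows 130-140, columns 257-370. The closed tray's lip is at about (58,198). I'll check the push lip numerically with the fisheye model.

```bash
cat >> h.py <<'E'
def fray(f,u,v,z):
    K=f["camera_matrix"];V=f["view"];R=V[:3,:3];C=-R.T@V[:3,3]
    p=cv2.fisheye.undistortPoints(np.array([[[u,v]]],float),K,np.zeros(4))[0,0]
    d=R.T@np.array([p[0],-p[1],-1.]); return C+d*(z-C[2])/d[2]
E
python3 - <<'E'
from h import *
f=np.load("w1.npz"); print(f["camera_matrix"].tolist())
for k,o,t,pts in (('push',[634.78,-392.07],-8.15,[((313,131),44),((313,134),44),((313,70),50),((247,75),50),((382,72),50)]),('draw',[624.79,-81.09],-11.42,[((58,194),44),((58,200),44)])):
    c,s=np.cos(np.radians(t)),np.sin(np.radians(t)); R=np.array([[c,-s],[s,c]])
    for (u,v),z in pts: print(k,u,v,R.T@(fray(f,u,v,z)[:2]-o))
E
```

```text
[[309.70691628693146, 0.0, 317.44875670292794], [0.0, 309.70691628693146, 203.28578706241788], [0.0, 0.0, 1.0]]
push 313 131 [-99.83  -0.58]
push 313 134 [-102.38   -0.58]
push 313 70 [-48.55  -0.73]
push 247 75 [-50.94  54.09]
push 382 72 [-48.69 -57.89]
draw 58 194 [-96.39 -17.82]
draw 58 200 [-103.61  -16.27]
```

The push lip reads about 103 mm in front of the origin, which is home within measuring error. Now to a view point in front of the draw tray.

Request:
{"fn": "servo_tool", "kwargs": {"deltas": [{"x":-0.64,"y":-3.97,"z":0,"ax":0,"ay":0,"az":0},{"x":-0.64,"y":-3.97,"z":0,"ax":0,"ay":0,"az":0},{"x":-0.64,"y":-3.97,"z":0,"ax":0,"ay":0,"az":0},{"x":-0.64,"y":-3.97,"z":0,"ax":0,"ay":0,"az":0},{"x":-0.64,"y":-3.97,"z":0,"ax":0,"ay":0,"az":0},{"x":-0.64,"y":-3.97,"z":0,"ax":0,"ay":0,"az":0},{"x":-0.64,"y":-3.97,"z":0,"ax":0,"ay":0,"az":0},{"x":-0.64,"y":-3.97,"z":0,"ax":0,"ay":0,"az":0}]}}

```text
time: 5.28
tool_pos: [465.3, -45.7, 155.5]
tcp_rot: [-0.0, 0.997, -0.072, -0.0]
force: [1.9, 0.6, 0.5]
finger_gap: 0.0
```

Request:
{"fn": "servo_tool", "kwargs": {"deltas": [{"x":0,"y":0,"z":0,"ax":0,"ay":0,"az":3.2},{"x":0,"y":0,"z":0,"ax":0,"ay":0,"az":0},{"x":0,"y":0,"z":0,"ax":0,"ay":0,"az":0}]}}

```text
time: 5.53
tool_pos: [465.6, -47.9, 155.7]
tcp_rot: [0.0, 0.995, -0.098, -0.0]
force: [-0.1, -1.1, -0.4]
finger_gap: 0.3
```

```bash
python3 - <<'E'
from station import manip, eyes
from h import *
f=eyes.grab_frame("wrist"); cv2.imwrite("pics/w2.png",f["color"][:,:,::-1]); np.savez("w2.npz",**f)
s=manip.state();print(s["tool_pos"],s["tcp_rot"],s["force"])
E
```

```text
[465.6  -48.99 155.82] [ 0.   1.  -0.1 -0. ] [-0.35 -0.06 -0.09]
```

View pics/w2.png

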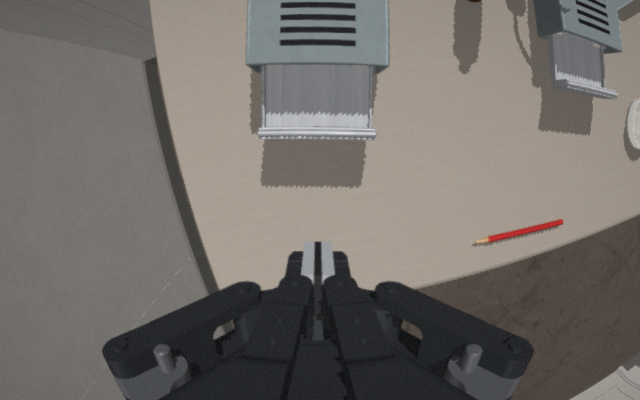

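The draw tray's lip is at rows 127-138, columns 259-376, and its box front edge runs (247,64)-(389,66). It is centred under the tool and aligned.

```bash
python3 - <<'E'
from h import *
f=np.load("w2.npz"); c,s=np.cos(np.radians(-11.25)),np.sin(np.radians(-11.25)); R=np.array([[c,-s],[s,c]])
t=np.array([465.6,-48.99])
for n,u,v,z in (('lipL',259,131,44),('lipR',376,131,44),('frontL',247,64,50),('frontR',389,66,50)):
    w=fray(f,u,v,z)[:2]; print(n,w,'from TCP (box axes)',R.T@(w-t))
E
```

```text
lipL [533.91 -13.09] from TCP (box axes) [59.99 48.54]
lipR [ 514.93 -108.02] from TCP (box axes) [ 59.9  -48.27]
frontL [590.33 -15.97] from TCP (box axes) [115.89  56.72]
frontR [ 566.36 -127.54] from TCP (box axes) [114.15 -57.38]
```

Request:
{"fn": "servo_tool", "kwargs": {"deltas": [{"x":3,"y":0,"z":0,"ax":0,"ay":0,"az":0},{"x":3,"y":0,"z":0,"ax":0,"ay":0,"az":0},{"x":2.9,"y":0,"z":0,"ax":0,"ay":0,"az":0},{"x":0,"y":0,"z":2.5,"ax":0,"ay":0,"az":0},{"x":0,"y":0,"z":2.5,"ax":0,"ay":0,"az":0},{"x":0,"y":0,"z":2.5,"ax":0,"ay":0,"az":0},{"x":0,"y":0,"z":0,"ax":0,"ay":0,"az":0},{"x":0,"y":0,"z":0,"ax":0,"ay":0,"az":0}]}}

```text
time: 6.25
tool_pos: [551.7, -67.6, 80.4]
tcp_rot: [0.0, 0.995, -0.101, -0.001]
force: [-0.2, 0.3, 0.4]
finger_gap: 0.2
```

Request:
{"fn": "servo_tool", "kwargs": {"deltas": [{"x":0,"y":0,"z":2,"ax":0,"ay":0,"az":0},{"x":0,"y":0,"z":1.5,"ax":0,"ay":0,"az":0},{"x":0,"y":0,"z":1,"ax":0,"ay":0,"az":0},{"x":0,"y":0,"z":0.6,"ax":0,"ay":0,"az":0},{"x":0,"y":0,"z":0.5,"ax":0,"ay":0,"az":0},{"x":0,"y":0,"z":0,"ax":0,"ay":0,"az":0},{"x":0,"y":0,"z":0,"ax":0,"ay":0,"az":0}]}}

```text
time: 6.83
tool_pos: [553.3, -66.0, 25.8]
tcp_rot: [0.0, 0.995, -0.1, 0.0]
force: [0.9, -0.4, 0.2]
finger_gap: 0.0
```

Request:
{"fn": "servo_tool", "kwargs": {"deltas": [{"x":-0.5,"y":0,"z":0,"ax":0,"ay":0,"az":0},{"x":-0.5,"y":0,"z":0,"ax":0,"ay":0,"az":0},{"x":-0.5,"y":0,"z":0,"ax":0,"ay":0,"az":0},{"x":-0.5,"y":0,"z":0,"ax":0,"ay":0,"az":0},{"x":-0.5,"y":0,"z":0,"ax":0,"ay":0,"az":0},{"x":-0.5,"y":0,"z":0,"ax":0,"ay":0,"az":0},{"x":-0.5,"y":0,"z":0,"ax":0,"ay":0,"az":0},{"x":-0.5,"y":0,"z":0,"ax":0,"ay":0,"az":0}]}}

```text
time: 7.5
tool_pos: [513.7, -57.7, 25.5]
tcp_rot: [-0.0, 0.995, -0.1, 0.001]
force: [1.7, -1.2, 1.2]
finger_gap: -0.1
```

Request:
{"fn": "servo_tool", "kwargs": {"deltas": [{"x":-0.5,"y":0,"z":0,"ax":0,"ay":0,"az":0},{"x":-0.5,"y":0,"z":0,"ax":0,"ay":0,"az":0},{"x":-0.5,"y":0,"z":0,"ax":0,"ay":0,"az":0},{"x":-0.5,"y":0,"z":0,"ax":0,"ay":0,"az":0},{"x":-0.5,"y":0,"z":0,"ax":0,"ay":0,"az":0},{"x":-0.5,"y":0,"z":0,"ax":0,"ay":0,"az":0},{"x":-0.5,"y":0,"z":0,"ax":0,"ay":0,"az":0},{"x":-0.5,"y":0,"z":0,"ax":0,"ay":0,"az":0}]}}

```text
time: 8.17
tool_pos: [474.0, -49.7, 25.3]
tcp_rot: [-0.0, 0.995, -0.1, 0.0]
force: [2.5, 1.6, -0.2]
finger_gap: -0.2
```

Request:
{"fn": "servo_tool", "kwargs": {"deltas": [{"x":-0.15,"y":0,"z":0,"ax":0,"ay":0,"az":0},{"x":-0.15,"y":0,"z":0,"ax":0,"ay":0,"az":0},{"x":-0.15,"y":0,"z":0,"ax":0,"ay":0,"az":0},{"x":-0.15,"y":0,"z":0,"ax":0,"ay":0,"az":0}]}}

```text
time: 8.5
tool_pos: [469.7, -49.1, 25.3]
tcp_rot: [0.0, 0.995, -0.1, 0.001]
force: [5.4, -1.1, -1.6]
finger_gap: 0.2
```

Request:
{"fn": "servo_tool", "kwargs": {"deltas": [{"x":-0.1,"y":0,"z":0,"ax":0,"ay":0,"az":0},{"x":-0.1,"y":0,"z":0,"ax":0,"ay":0,"az":0}]}}

```text
time: 8.67
tool_pos: [469.7, -49.0, 25.4]
tcp_rot: [0.0, 0.995, -0.1, 0.003]
force: [7.6, -0.5, -4.4]
finger_gap: -0.1
```

The TCP is at box x -158 (expected -159 at the stop) and no longer moves while force rises. One more nudge, then back the finger off the lip and lift.

Request:
{"fn": "servo_tool", "kwargs": {"deltas": [{"x":-0.1,"y":0,"z":0,"ax":0,"ay":0,"az":0},{"x":-0.1,"y":0,"z":0,"ax":0,"ay":0,"az":0},{"x":-0.1,"y":0,"z":0,"ax":0,"ay":0,"az":0}]}}

```text
time: 8.92
tool_pos: [469.7, -49.0, 25.4]
tcp_rot: [0.0, 0.995, -0.1, 0.006]
force: [11.8, -2.0, -6.8]
finger_gap: -0.3
```

Request:
{"fn": "servo_tool", "kwargs": {"deltas": [{"x":1,"y":0,"z":0,"ax":0,"ay":0,"az":0},{"x":1.3,"y":0,"z":0,"ax":0,"ay":0,"az":0},{"x":0,"y":0,"z":0,"ax":0,"ay":0,"az":0},{"x":0,"y":0,"z":-2,"ax":0,"ay":0,"az":0},{"x":0,"y":0,"z":-3.5,"ax":0,"ay":0,"az":0},{"x":0,"y":0,"z":-3.5,"ax":0,"ay":0,"az":0},{"x":0,"y":0,"z":-3.5,"ax":0,"ay":0,"az":0},{"x":0,"y":0,"z":0,"ax":0,"ay":0,"az":0}]}}

```text
time: 9.58
tool_pos: [487.3, -52.9, 155.1]
tcp_rot: [-0.0, 0.995, -0.1, 0.003]
force: [1.3, 0.2, 0.3]
finger_gap: 0.3
```

Request:
{"fn": "servo_tool", "kwargs": {"deltas": [{"x":-2,"y":-3,"z":-1,"ax":0,"ay":0,"az":0},{"x":-2,"y":-3,"z":-1,"ax":0,"ay":0,"az":0},{"x":-2,"y":-3,"z":-1,"ax":0,"ay":0,"az":0},{"x":0,"y":-3,"z":0,"ax":0,"ay":0,"az":0},{"x":0,"y":-3,"z":0,"ax":0,"ay":0,"az":0},{"x":0,"y":0,"z":0,"ax":0,"ay":0,"az":0},{"x":0,"y":0,"z":0,"ax":0,"ay":0,"az":0}]}}

```text
time: 10.17
tool_pos: [455.5, 108.1, 179.7]
tcp_rot: [0.0, 0.995, -0.098, -0.001]
force: [-0.6, -1.7, 0.2]
finger_gap: 0.3
```

```bash
python3 - <<'E'
from station import manip, eyes
from h import *
f=eyes.grab_frame("top"); np.savez("top1.npz",**f); im=f["color"][:,:,::-1]
cv2.imwrite("pics/end.png",cv2.resize(im[110:290,180:450],None,fx=2.9,fy=2.9,interpolation=cv2.INTER_CUBIC))
s=manip.state();print(s["time"],s["tool_pos"],s["force"])
E
```

```text
10.2167 [455.37 106.27 179.66] [ 1.15 -0.22 -0.46]
```

View pics/end.png

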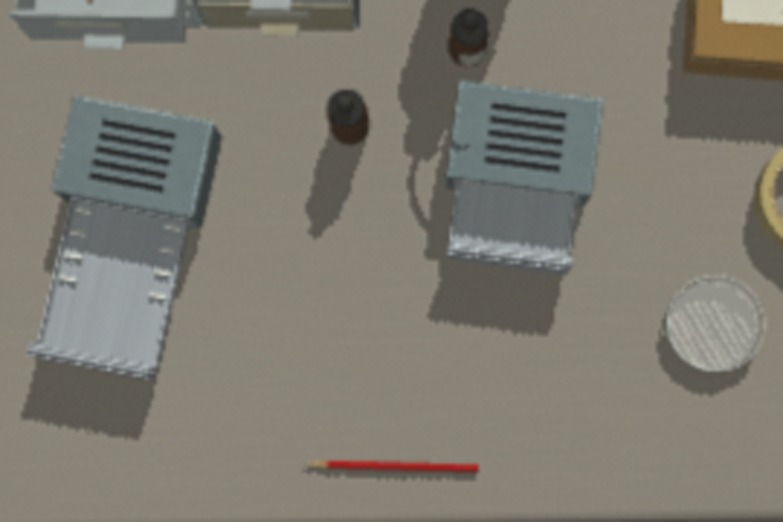

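The left tray is fully out (lip at (32,350)-(152,375)) and the right tray is home (lip at (448,253)-(570,268)). The bystanders look unmoved. A quick numeric check before handing in, using the same lower lip edge as at the start, where home read -111.

```bash
python3 - <<'E'
from h import *
f=np.load("top1.npz"); g=np.load("top0.npz")
for k,o,t,pts in (('push',[634.78,-392.07],-8.15,[(448,256),(570,269)]),('draw',[624.79,-81.09],-11.42,[(32,352),(152,376)])):
    c,s=np.cos(np.radians(t)),np.sin(np.radians(t)); R=np.array([[c,-s],[s,c]])
    for u,v in pts: print(k,R.T@(ray(f,u/2.9+180,v/2.9+110,44)[:2]-o))
d=cv2.absdiff(f["color"],g["color"]).max(2)
for n,(a,b,c,e) in dict(dish=(405,200,445,242),pencil=(282,262,350,280),bottle1=(290,138,310,162),bottle2=(332,110,352,134)).items(): print(n,np.percentile(d[b:e,a:c],[50,95]))
from station import manip,order; print(manip.state()["time"]); print(order.hand_in())
E
```

```text
push [-110.83   49.43]
push [-109.03  -47.22]
draw [-176.45   46.68]
draw [-177.62  -49.78]
dish [1. 2.]
pencil [1. 2.]
bottle1 [1. 3.]
bottle2 [1. 2.]
10.2167
the job is handed in; nothing more can be done
None
```

The job is done and handed in at about 10 s. I pushed the open right-hand tray home with the shut fingertips. Then I hooked them behind the other tray's lip and drew it out to its stop. The jaws stayed shut throughout, so no lip was gripped.

- **Push tray:** it came against a firm stop, with 5 mm commanded, no movement and about 11 N. The last top picture puts the outer edge of its lip 109–111 mm in front of the box origin, which matches home (110 mm).
- **Draw tray:** it also came against a firm stop, at about 12 N, with the fingers within 1 mm of where full travel should put them. The same picture puts its lip edge at 176–178 mm. That is about 66 mm of travel from its starting reading of 111 mm, against the full 70 mm. It could have started up to 4 mm out, so I judged it fully out from the stop force and finger position. I did not check the shortfall further.
- **Surroundings:** the dish, pencil and both dropper bottles show no change between the first and last top pictures. The gripper ended clear of everything.

The arm hid the push tray in one top picture. I confirmed that tray by force, then from the wrist camera, which put the lip top at about 100–102 mm where home is 105 mm.

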